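# Fish the flange from under the fit-up stand and clock it in its nest

## Robot

A 6-joint arm with a two-finger parallel gripper is mounted at the origin on a cart in front of the work surface, level with it; the furniture and walls round the work are solid. World frame = base frame: x ahead of the robot, y to its left, z up, the work surface at z = 0. Lengths are in m, angles in rad, forces in N, time in s.
With the tool pointing down it reaches from about 0.425 to 0.95 m from the base axis. Payload 3.5 kg.
Tool frame: the origin (TCP) lies on the centre line of the jaws, within the pads' length; the fingertips stand 11 mm ahead of it and the grasp point (between the pads) lies 8 mm behind it; y points along the fingers, x is the direction in which the jaws open and shut, and the axes are right-handed (so a half turn about y gives the same grasp; the last joint's range is limited). The gripper opens to 85 mm and grips with 20 to 120 N. Pads are 22 mm wide; open, the fingers measure 114 mm over their backs; the gripper's body (76 mm by 85 mm) begins 54 mm behind the grasp point. The pads swing forward as they close: fully open they stand 13 mm farther back than shut.
Start: joints at [-1.311, 0.286, 1.577, -0, 1.279, -0.15], TCP at [0.269, -0.619, 0.219] pointing down, gripper open.
Joint ranges: [-2.77, 2.77], [-0.9, 2.22], [0.21, 2.48], [-1.53, 4.67], [0.24, 2.81], [-2.84, 2.84]. Speed limits (rad/s): [2.79, 2.79, 3.14, 3.14, 3.14, 3.14].

## Interface

Orientations are given as a unit quaternion [x, y, z, w].
In Python, from plant import get_state, read_camera, sign_off gives the robot as it stands.
- The arm moves only by the shell command python3 -m inch 'ROWS' [FORCE]. ROWS is JSON, a list of rows, each an object of numbers: "ax", "ay", "az": the turn, a rotation vector about the tool's x, y, z in rad; "x", "y", "z": the shift along the tool's x, y, z in mm; "hand": the closure, from -1 (fully open) to 1 (shut). In form: [{"ax": .., "ay": .., "az": .., "x": .., "y": .., "z": .., "hand": ..}, ...]. A call has 1 to 5 rows; each row shifts and turns the commanded pose from where the row before left it, along the tool's axes as they then stand; what a row does not reach is not made up. A row lasts 1/12 s, in which the tool goes at most 41.7 mm and 7.16 degrees, less where a joint would pass 70% of its speed; a pose out of reach is approached as far as the arm can. A call with a gripper value outside its range is refused whole. The fingers move at their own pace and stop on an object; FORCE is the grip in N (left out, the last holds). Time passes only in rows, so rows that do not move let the fingers close. It gives the time, the measured TCP pose, the force and the opening at its end, in the units of the state.
- get_state(): the state, without advancing time (a new reading comes with each control period).
- read_camera(name): name is "side" or "top" or "wrist"; returns a dict with "img" (384x512x3 uint8, red, green, blue), "fov_y" (degrees; the focal length in pixels is half the picture's height over the tangent of half this angle, whatever the lens; pixels are square), "cx", "cy" (the principal point, pixels), "T" (4x4, takes a point from camera to world coordinates); the wrist camera has in their place "T_tool_cam" (4x4, takes a point from camera to tool coordinates, whose origin is the TCP and whose axes are the tool frame's). Camera axes: x right, y down, z forward; pixel columns grow to the right and rows downward; lengths in m; the calibration is good to about 2 mm. A picture is of the moment at which its call begins: read the wrist's pose just before it. There is no depth.
- sign_off(): hands the job in, once; it reports no verdict.
The state is a dict: "time": time; "qpos": joint angles; "dq": joint speeds; "joint_efforts": joint torques, N m; "eef_pos": TCP position; "tcp_rot": TCP orientation; "contact_force": force on the tool from outside, world axes, zero at the start; "wrist_torque": the same for the moment, N m; "opening": opening from 0.0 (shut) to 1.0 (fully open).
Only numpy, scipy, OpenCV 4.12 (cv2) and the standard library are available. Lean on these libraries where they do the work, as an engineer would, in place of code of your own. Each camera call takes 0.05 s, during which the arm holds its last target. There are 200 camera calls.

## Task

The pipe flange has slipped off the slatted fit-up stand and slid underneath it, where a hand cannot get at it: with the long orange-handled hook, draw it out along the table until it lies clear of the stand. Lay the hook down flat on the table, clear of the stand, then set the flange gently into the round blue nest on top of the stand, neck up and fully seated, with its yellow paint mark pointing at the white witness mark of the nest, and let go. Do not touch the flange with the gripper while it is still under the stand, and leave the other things where they are.

Things in the scene. Friction and masses are not known exactly. Their poses are not given: they have to be found in the camera images.
- stand: fixed slatted stand of dark flat bars on four feet. Origin: centre of its footprint, on the table. Top 280 mm along its x (away from the robot), 320 mm along its y (left). The gap under it is 65 mm high, bar tops are at 75 mm. Slats 24 mm wide run along y, 40 mm apart. Feet 40 mm across stand at x +-122, y +-142 mm, so a y side has a free opening of 204 mm, an x side 244 mm.
- nest_center (a point): blue-painted nest fixed on top of the stand, on its +y half: round base 156 mm across with a raised ring of inside diameter 107 mm, outside 128 mm, whose rim is 6 mm above the nest's floor. Point: centre of that floor, on which the seated flange's underside rests (83 mm above the table). x axis: towards the white witness mark (white line 9 mm wide on a tab of the ring); z up.
- flange_center (a point): grey steel weld-neck pipe flange, neck up: disc 100 mm across, 12 mm thick, with a round neck 42 mm across rising to 42 mm above its underside; 0.55 to 0.85 kg. Starts on the table under the -y half of the stand; once out, grasp it by the neck. Point: on its axis, 21 mm above its underside. x axis: towards the yellow paint mark; z up along the neck.
- flange_mark (a point): middle of the flange's yellow paint mark, a radial stripe 9 mm wide on top of the disc that runs over the rim; point 42 mm from the axis, 12 mm above the underside
- hook_grip (a point): long hook lying on the table, 0.26 kg: orange and black flat-sided handle 120 mm long, 24 mm wide, 30 mm high, with a straight steel shank 7 mm thick at mid-height. Point: on the handle's centre line, 30 mm from its middle towards the shank, near the centre of mass, 15 mm above the underside. x axis: along the shank towards the bend; z up.
- hook_bend (a point): outer corner of the hook's bend, 240 mm along x from the grip point, 15 mm above the handle's underside. From here the end leg, 52 mm long, runs level to the tool's -y (right, seen from the handle) and leans back towards the handle at 70 degrees to the shank: its end is 49 mm to -y and 18 mm back from the bend.
- spanner: steel open-ended spanner, 36 x 196 x 6 mm, lying flat; a bystander. Origin: centre of its underside.
- tube_offcut: rusty square-tube offcut, 40 x 120 x 40 mm; a bystander. Origin: centre of its underside.
- chipping_hammer: chipping hammer with a spring handle, 160 x 249 x 29 mm; a bystander. Origin: centre of its underside.
- ear_defenders: grey and black ear defenders, 165 x 148 x 82 mm; a bystander. Origin: centre of its underside.

How it is judged:
On the way, in this order (a step that is already met when the one before it is completed fails the run):
1. the hook bears on the flange while the flange is under the stand (not (x of flange_center in the frame of stand below -0.14 m or x of flange_center in the frame of stand above 0.14 m or y of flange_center in the frame of stand below -0.16 m or y of flange_center in the frame of stand above 0.16 m) and height (world z) of flange_center below 0.045 m and contact force between hook and flange above 0.3 N), for 0.05 s.
2. the flange lies on the table with its axis at least 60 mm outside the stand's edge ((x of flange_center in the frame of stand below -0.2 m or x of flange_center in the frame of stand above 0.2 m or y of flange_center in the frame of stand below -0.22 m or y of flange_center in the frame of stand above 0.22 m) and height (world z) of flange_center below 0.03 m), for 0.2 s.
At the end, for the whole second after the job is handed in: Flange neck up on the nest floor (axis within 6 mm of centre, underside within 2.5 mm of the floor, upright), its yellow mark within 7 mm (9 degrees) of the line to the white witness mark; hook flat on the table, its bent end not under or on the stand; both at rest (horizontal distance between flange_center and nest_center below 0.006 m and z of flange_center in the frame of nest_center between 0.018 and 0.0235 m and angle between flange_center's own z axis and vertical below 0.05 rad and x of flange_mark in the frame of nest_center above 0 m and y of flange_mark in the frame of nest_center between -0.007 and 0.007 m and linear speed of each of flange, hook below 0.02 m/s and height (world z) of hook_grip below 0.02 m and angle between hook_grip's own z axis and vertical below 0.08 rad and (x of hook_bend in the frame of stand below -0.14 m or x of hook_bend in the frame of stand above 0.14 m or y of hook_bend in the frame of stand below -0.16 m or y of hook_bend in the frame of stand above 0.16 m)); the robot touches nothing.
It fails at once if the gripper touches the flange while it is still under the stand ((not (x of flange_center in the frame of stand below -0.14 m or x of flange_center in the frame of stand above 0.14 m or y of flange_center in the frame of stand below -0.16 m or y of flange_center in the frame of stand above 0.16 m) and height (world z) of flange_center below 0.045 m) and contact force between the fingers and flange above 0.5 N).
It fails at once if the flange is banged into the nest (more than 90 N) (contact force between flange and nest above 90 N).
It fails at once if a bystander (spanner, square-tube offcut, chipping hammer, ear defenders) is pushed more than 40 mm from its place (distance of any of spanner, tube_offcut, chipping_hammer, ear_defenders from where it was at the start of the episode above 0.04 m).
It also fails if it takes over 64 s, if anything falls off the work surface, if the arm or the gripper's body presses on something with over 40 N, if the wrist force passes 120 N, or if a joint passes its speed limit or range.

## Working session

There is one attempt and no reset: what is moved stays moved. The work goes in short steps, Python scripts to look and compute and a shell command to move; the robot and the scene stay as the last step left them, time stands still between calls to the robot, and variables do not carry over. Pictures are saved under pics/ and viewed, about 8 in all and at most 12, crops included, and the job is handed in when it is done.

```bash
ls; mkdir -p pics; cat > h.py <<'E'
import numpy as np, cv2
from scipy.spatial.transform import Rotation as R
from plant import get_state, read_camera
def grab(name,fn=None):
    s=get_state(); c=read_camera(name); c['s']=s
    if 'T_tool_cam' in c:
        T=np.eye(4); T[:3,:3]=R.from_quat(s['tcp_rot']).as_matrix(); T[:3,3]=s['eef_pos']; c['T']=T@np.array(c['T_tool_cam'])
    if fn: cv2.imwrite('pics/'+fn,cv2.cvtColor(c['img'],cv2.COLOR_RGB2BGR))
    c['T']=np.array(c['T']); c['f']=c['img'].shape[0]/2/np.tan(np.radians(c['fov_y'])/2)
    return c
def px(c,u,v,z):
    d=c['T'][:3,:3]@np.array([(u-c['cx'])/c['f'],(v-c['cy'])/c['f'],1]); o=c['T'][:3,3]
    return o+d*(z-o[2])/d[2]
def proj(c,p):
    q=np.linalg.inv(c['T'])@np.append(p,1); return c['f']*q[:2]/q[2]+[c['cx'],c['cy']]
def st():
    s=get_state(); print(round(s['time'],2),'pos',np.round(s['eef_pos'],4),'R',np.round(R.from_quat(s['tcp_rot']).as_matrix(),3).tolist(),'F',np.round(s['contact_force'],1),'op',round(s['opening'],3),'q',np.round(s['qpos'],2))
E
python3 - <<'E'
from h import *
a=grab('top'); b=grab('side')
st()
for c in(a,b): print(c['T'].round(3).tolist(),c['fov_y'],c['cx'],c['cy'])
im=np.hstack([a['img'],b['img']])
cv2.imwrite('pics/t.png',a['img'][:,:,::-1]);cv2.imwrite('pics/s.png',b['img'][:,:,::-1])
np.save('t.npy',a['img'])
E
```

```text
pics
0.1 pos [ 0.2688 -0.6185  0.2175] R [[0.398, -0.001, 0.917], [-0.917, 0.002, 0.398], [-0.002, -1.0, 0.0]] F [-0.1 -0.8  0.3] op 0.997 q [-1.31  0.29  1.58 -0.    1.28 -0.15]
[[-0.022, -0.997, 0.073, 0.444], [-1.0, 0.021, -0.008, 0.016], [0.006, -0.073, -0.997, 1.801], [0.0, 0.0, 0.0, 1.0]] 43.67270913234161 258.7550182831481 185.11765069014007
[[-0.973, -0.091, 0.213, 0.295], [-0.232, 0.413, -0.881, 1.128], [-0.007, -0.906, -0.423, 0.636], [0.0, 0.0, 0.0, 1.0]] 56.23495284041869 258.85054399982994 190.08256103818044
```

View pics/t.png

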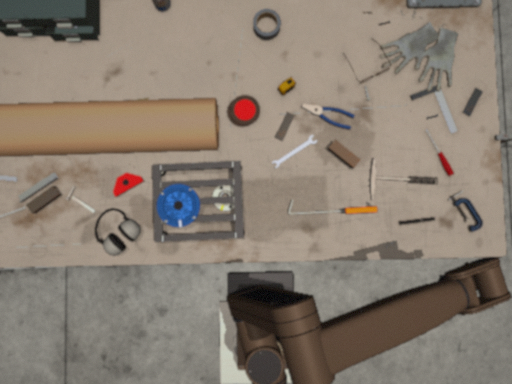

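View pics/s.png

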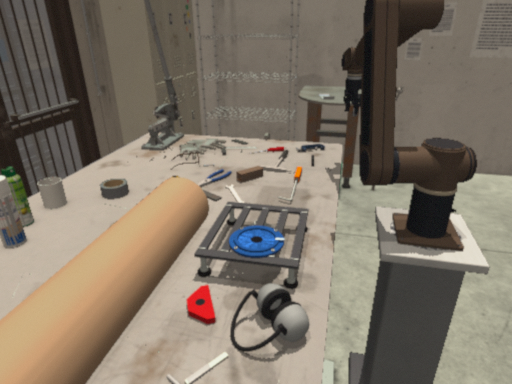

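```bash
python3 - <<'E'
from h import *
a=grab('top'); im=a['img']; hsv=cv2.cvtColor(im,cv2.COLOR_RGB2HSV)
def cen(m,x0,x1,y0,y1):
    k=np.zeros_like(m);k[y0:y1,x0:x1]=m[y0:y1,x0:x1]; v,u=np.nonzero(k); return u.mean(),v.mean(),len(u),u.min(),u.max(),v.min(),v.max()
bl=cv2.inRange(hsv,(100,120,60),(125,255,255)); r=cen(bl,150,245,160,245); print('nest',r,px(a,r[0],r[1],.085))
og=cv2.inRange(hsv,(5,170,150),(20,255,255)); r=cen(og,335,390,195,225); print('handle',r,px(a,r[0],r[1],.03),px(a,r[3],r[1],.03),px(a,r[4],r[1],.03))
print('bend',px(a,289,213,.015),'legend',px(a,291,200,.015))
print('flange',px(a,222,197,.03)); print('corners',[px(a,u,v,.075).round(3) for u,v in((153,164),(241,161),(243,238),(154,241))])
c=im[150:255,145:390]; cv2.imwrite('pics/t2.png',cv2.resize(c,None,fx=3.2,fy=3.2,interpolation=cv2.INTER_CUBIC)[:,:,::-1])
print(a['T'][:3,2])
E
```

```text
nest (np.float64(177.7748851454824), np.float64(204.34762633996937), 1306, np.int64(157), np.int64(199), np.int64(184), np.int64(225)) [0.50696213 0.29331076 0.085     ]
handle (np.float64(360.675), np.float64(209.56875), 160, np.int64(345), np.int64(376), np.int64(207), np.int64(212)) [ 0.47512803 -0.37301816  0.03      ] [ 0.47638257 -0.31500594  0.03      ] [ 0.47390099 -0.42975843  0.03      ]
bend [ 0.46841661 -0.10866271  0.015     ] legend [ 0.51666294 -0.11740394  0.015     ]
flange [0.53263127 0.1386224  0.03      ]
corners [array([0.655, 0.383, 0.075]), array([0.659, 0.065, 0.075]), array([0.382, 0.063, 0.075]), array([0.378, 0.381, 0.075])]
[ 0.07321811 -0.00794747 -0.99728429]
```

View pics/t2.png

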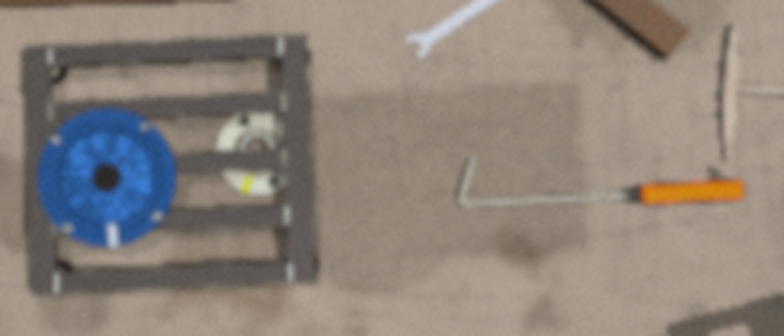

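```bash
python3 -m inch '[{"ay":-0.12,"hand":-1},{"ay":-0.12,"hand":-1},{"ay":-0.12,"hand":-1},{"ay":-0.12,"hand":-1},{"ay":-0.12,"hand":-1}]' 80; python3 -m inch '[{"ay":-0.12,"hand":-1},{"ay":-0.12,"hand":-1},{"ay":-0.12,"hand":-1},{"ay":-0.12,"hand":-1},{"ay":-0.1,"hand":-1}]'; python3 -m inch '[{"x":22,"z":28,"hand":-1},{"x":22,"z":28,"hand":-1},{"x":22,"z":28,"hand":-1},{"x":22,"z":28,"hand":-1},{"x":22,"z":28,"hand":-1}]';python3 -m inch '[{"x":22,"z":28,"hand":-1},{"x":22,"z":28,"hand":-1},{"x":22,"z":28,"hand":-1},{"x":22,"z":28,"hand":-1},{"x":8,"z":10,"y":5,"hand":-1}]'; python3 -m inch '[{"hand":-1},{"hand":-1},{"hand":-1}]'; python3 -c "
from h import *
st(); c=grab('wrist','w1.png'); st()
print(c['T'].round(3).tolist(),c['fov_y'],c['cx'],c['cy'], c['T_tool_cam'])
for p in ((.475,-.349,.03),(.4684,-.1087,.015)): print(proj(c,p))
"
```

```text
0.15 pos [ 0.2688 -0.6186  0.2176] R [[0.398, -0.001, 0.917], [-0.917, 0.002, 0.398], [-0.002, -1.0, 0.0]] F [-0.2  0.2 -0.4] op 0.997 q [-1.31  0.29  1.58 -0.    1.28 -0.15]
0.2 pos [ 0.2688 -0.6187  0.2179] R [[0.398, -0.0, 0.917], [-0.917, 0.001, 0.398], [-0.001, -1.0, 0.0]] F [-0.5 -0.2 -0.3] op 0.998 q [-1.31  0.29  1.58  0.    1.28 -0.15]
[[0.399, -0.866, -0.301, 0.346], [-0.917, -0.378, -0.13, -0.585], [-0.001, 0.327, -0.945, 0.372], [0.0, 0.0, 0.0, 1.0]] 63.29483056778521 254.0453779437163 193.64828155738968 [[ 9.99999416e-01  7.24217057e-04  8.02362739e-04 -1.77630925e-04]
 [-5.20849952e-04 -3.27582336e-01  9.44822492e-01 -1.54690844e-01]
 [ 9.47096425e-04 -9.44822358e-01 -3.27581767e-01  8.42590796e-02]
 [ 0.00000000e+00  0.00000000e+00  0.00000000e+00  1.00000000e+00]]
[  52.37815804 -189.85906536]
[-250.57770851 -331.02328656]validation failed for argument at $[0]...
validation failed for argument at $[0]...
validation failed for argument at $[0]...
validation failed for argument at $[0]...
validation failed for argument at $[0]...
```

View pics/w1.png

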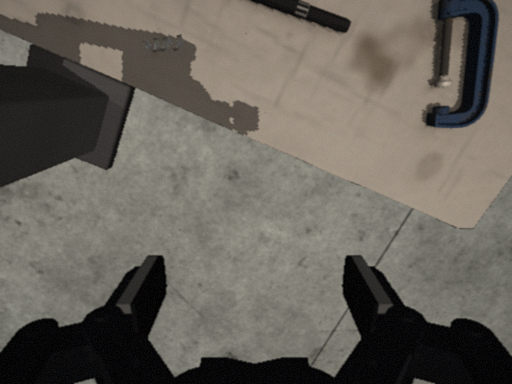

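```bash
python3 -m inch '[{"ax":0,"ay":-0.12,"az":0,"x":0,"y":0,"z":0,"hand":-1},{"ax":0,"ay":-0.12,"az":0,"x":0,"y":0,"z":0,"hand":-1},{"ax":0,"ay":-0.12,"az":0,"x":0,"y":0,"z":0,"hand":-1},{"ax":0,"ay":-0.12,"az":0,"x":0,"y":0,"z":0,"hand":-1},{"ax":0,"ay":-0.12,"az":0,"x":0,"y":0,"z":0,"hand":-1}]' 80
```

```text
time: 0.62
eef_pos: [0.2689, -0.6189, 0.2183]
tcp_rot: [-0.68, 0.194, -0.194, 0.68]
contact_force: [0.2, 0.1, -0.2]
opening: 0.998
```

```bash
python3 -m inch '[{"ax":0,"ay":-0.12,"az":0,"x":0,"y":0,"z":0,"hand":-1},{"ax":0,"ay":-0.12,"az":0,"x":0,"y":0,"z":0,"hand":-1},{"ax":0,"ay":-0.12,"az":0,"x":0,"y":0,"z":0,"hand":-1},{"ax":0,"ay":-0.12,"az":0,"x":0,"y":0,"z":0,"hand":-1},{"ax":0,"ay":-0.1,"az":0,"x":0,"y":0,"z":0,"hand":-1}]'; python3 -c "
from h import *
st()"
```

```text
time: 1.03
eef_pos: [0.2689, -0.6189, 0.2183]
tcp_rot: [-0.707, -0.009, 0.009, 0.707]
contact_force: [-0.8, 0.0, -0.2]
opening: 0.999
1.03 pos [ 0.2689 -0.6189  0.2183] R [[1.0, -0.0, -0.025], [0.025, 0.001, 1.0], [-0.0, -1.0, 0.001]] F [-0.8  0.  -0.2] op 0.999 q [-1.31  0.29  1.58  0.    1.28 -1.34]
```

```bash
for i in 1 2; do python3 -m inch '[{"ax":0,"ay":0,"az":0,"x":21,"y":0,"z":26,"hand":-1},{"ax":0,"ay":0,"az":0,"x":21,"y":0,"z":26,"hand":-1},{"ax":0,"ay":0,"az":0,"x":21,"y":0,"z":26,"hand":-1},{"ax":0,"ay":0,"az":0,"x":21,"y":0,"z":26,"hand":-1},{"ax":0,"ay":0,"az":0,"x":21,"y":0,"z":26,"hand":-1}]'; done; python3 -m inch '[{"ax":0,"ay":0,"az":0,"x":0,"y":0,"z":0,"hand":-1},{"ax":0,"ay":0,"az":0,"x":0,"y":0,"z":0,"hand":-1}]'; python3 -c "
from h import *
st(); c=grab('wrist','w2.png')
for p in ((.475,-.349,.03),(.4684,-.1087,.015)): print(proj(c,p))
hsv=cv2.cvtColor(c['img'],cv2.COLOR_RGB2HSV); m=cv2.inRange(hsv,(5,170,120),(20,255,255)); m[300:]=0
k=max(cv2.findContours(m,0,2)[0],key=cv2.contourArea); r=cv2.minAreaRect(k); print(r)
print([px(c,*p,.03).round(4) for p in cv2.boxPoints(r)])
"
```

```text
time: 1.45
eef_pos: [0.3721, -0.4857, 0.2184]
tcp_rot: [-0.707, -0.006, 0.007, 0.707]
contact_force: [0.2, 0.3, 0.5]
opening: 1.002
time: 1.87
eef_pos: [0.4746, -0.3536, 0.2186]
tcp_rot: [-0.707, -0.007, 0.007, 0.707]
contact_force: [0.4, 0.0, 0.1]
opening: 1.0
time: 2.03
eef_pos: [0.4747, -0.3537, 0.2185]
tcp_rot: [-0.707, -0.008, 0.008, 0.707]
contact_force: [0.2, 0.1, 0.4]
opening: 1.001
2.03 pos [ 0.4747 -0.3537  0.2185] R [[1.0, -0.0, -0.022], [0.022, 0.0, 1.0], [-0.0, -1.0, 0.0]] F [0.2 0.1 0.4] op 1.001 q [-0.81  0.11  1.79 -0.    1.25 -0.83]
[254.67615348 160.71788407]
[253.7514475  -99.57268623]
((255.0, 178.5), (20.0, 97.0), 0.0)
[array([ 0.4652, -0.4312,  0.03  ]), array([ 0.4636, -0.3151,  0.03  ]), array([ 0.4854, -0.3146,  0.03  ]), array([ 0.4895, -0.4306,  0.03  ])]
```

View pics/w2.png

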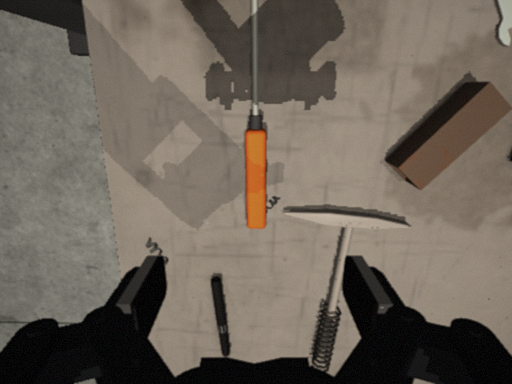

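```bash
python3 -m inch '[{"ax":0,"ay":0,"az":0,"x":0.8,"y":35,"z":9,"hand":-1},{"ax":0,"ay":0,"az":0,"x":0,"y":35,"z":0,"hand":-1},{"ax":0,"ay":0,"az":0,"x":0,"y":35,"z":0,"hand":-1},{"ax":0,"ay":0,"az":0,"x":0,"y":35,"z":0,"hand":-1},{"ax":0,"ay":0,"az":0,"x":0,"y":30,"z":0,"hand":-1}]'; python3 -m inch '[{"ax":0,"ay":0,"az":0,"x":0,"y":20,"z":0,"hand":-1},{"ax":0,"ay":0,"az":0,"x":0,"y":15,"z":0,"hand":-1},{"ax":0,"ay":0,"az":0,"x":0,"y":0,"z":0,"hand":-1}]';  python3 -m inch '[{"ax":0,"ay":0,"az":0,"x":0,"y":0,"z":0,"hand":1},{"ax":0,"ay":0,"az":0,"x":0,"y":0,"z":0,"hand":1},{"ax":0,"ay":0,"az":0,"x":0,"y":0,"z":0,"hand":1},{"ax":0,"ay":0,"az":0,"x":0,"y":0,"z":0,"hand":1},{"ax":0,"ay":0,"az":0,"x":0,"y":0,"z":0,"hand":1}]' 80; python3 -m inch '[{"ax":0,"ay":0,"az":0,"x":0,"y":0,"z":0,"hand":1},{"ax":0,"ay":0,"az":0,"x":0,"y":0,"z":0,"hand":1},{"ax":0,"ay":0,"az":0,"x":0,"y":0,"z":0,"hand":1},{"ax":0,"ay":0,"az":0,"x":0,"y":0,"z":0,"hand":1},{"ax":0,"ay":0,"az":0,"x":0,"y":0,"z":0,"hand":1}]'
```

```text
time: 2.5
eef_pos: [0.4729, -0.3469, 0.0463]
tcp_rot: [-0.707, -0.005, 0.006, 0.707]
contact_force: [-0.6, 0.3, 0.8]
opening: 0.999
time: 2.75
eef_pos: [0.4713, -0.3452, 0.0094]
tcp_rot: [-0.705, -0.004, 0.008, 0.709]
contact_force: [-0.9, 1.3, -0.7]
opening: 1.003
time: 3.17
eef_pos: [0.4752, -0.3469, 0.0151]
tcp_rot: [0.708, 0.007, -0.006, -0.706]
contact_force: [-0.1, 0.1, 0.4]
opening: 0.299
time: 3.58
eef_pos: [0.4756, -0.3469, 0.0155]
tcp_rot: [0.708, 0.007, -0.006, -0.706]
contact_force: [-0.0, 0.2, 5.8]
opening: 0.233
```

```bash
python3 -m inch '[{"ax":0,"ay":0,"az":0,"x":0,"y":-5,"z":0,"hand":1},{"ax":0,"ay":0,"az":0,"x":0,"y":-5,"z":0,"hand":1},{"ax":0,"ay":0,"az":0,"x":0,"y":0,"z":0,"hand":1},{"ax":0,"ay":0,"az":0,"x":0,"y":0,"z":0,"hand":1}]'; python3 - <<'E'
from h import *
st(); c=grab('wrist'); a=grab('top'); b=grab('side')
A=cv2.resize(a['img'][150:255,190:350],None,fx=5,fy=5,interpolation=cv2.INTER_CUBIC)[:,:,::-1][:, :800]
print([proj(c,p).round(1) for p in ((.469,-.105,.025),)])
B=cv2.resize(b['img'][160:290,180:340],None,fx=4,fy=4,interpolation=cv2.INTER_CUBIC)[:,:,::-1]
cv2.imwrite('pics/t3.png',A)
cv2.imwrite('pics/w3.png',c['img'][:,:,::-1]);cv2.imwrite('pics/s3.png',B)
# flange mask in top: bright low-sat within stand
im=a['img'].astype(int); x=im[180:215,205:240]
hsv=cv2.cvtColor(a['img'],cv2.COLOR_RGB2HSV)
m=(((hsv[...,1]<60)&(hsv[...,2]>140))|((hsv[...,0]>22)&(hsv[...,0]<35)&(hsv[...,1]>100))).astype(np.uint8)
print('\n'.join(''.join('#' if q else '.' for q in r) for r in m[180:215,205:245]))
y=cv2.inRange(hsv,(22,100,100),(35,255,255)); v,u=np.nonzero(y[180:220,205:245]); print('yellow',u.mean()+205,v.mean()+180,len(u),px(a,u.mean()+205,v.mean()+180,.012))
E
```

```text
time: 3.92
eef_pos: [0.4744, -0.3459, 0.0235]
tcp_rot: [-0.707, -0.007, 0.007, 0.707]
contact_force: [-0.1, -0.4, -3.4]
opening: 0.225
3.92 pos [ 0.4744 -0.3459  0.0235] R [[1.0, -0.0, -0.019], [0.019, 0.0, 1.0], [-0.0, -1.0, 0.0]] F [-0.1 -0.4 -3.4] op 0.225 q [-0.8   0.33  1.91 -0.    0.9  -0.82]
[array([ 252.6, -465.6])]
......................................##
.......................................#
.......................................#
.......................................#
.......................................#
..................######..............##
..................########............##
...........####...########............##
..........#####...########............##
.........##################...........##
.......####################............#
##########################.............#
#########################..............#
######.###########.....##..............#
######.##########.......#..............#
##############.##......................#
.......######..........................#
.......................................#
.......................................#
.......................................#
.......................................#
.......................................#
.......................................#
...........######......................#
..........#######..######..............#
..........######.#.#####...............#
..........########.#####...............#
.##############.##.######...............
###############.##.######...............
###############.##########..............
###############.#.#######...............
################.########...............
#####################.##................
#######.................................
........................................
yellow 221.5 207.5 10 [0.49438659 0.14236563 0.012     ]
```

View pics/t3.png

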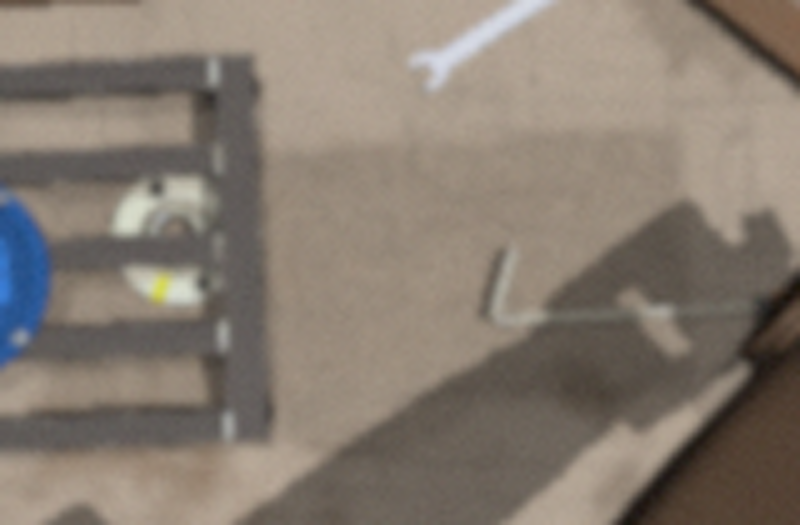

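```bash
python3 - <<'E'
from h import *
a=grab('top')
C=px(a,226,198,.012);B=px(a,288.1,214,.023);L=px(a,292.6,199.2,.023);Y=px(a,222,208,.012)
print('C',C,'B',B,'L',L,'Y',Y,'C-Y',C-Y,np.linalg.norm(C-Y))
print('disc left',px(a,212.6,197,.012),'top',px(a,224,185,.012),'bot',px(a,225,211,.012))
print('stand right edge',[px(a,190+u/5,150+v/5,.075).round(4) for u,v in((255,60),(268,438))])
E
```

```text
C [0.52947634 0.1250005  0.012     ] B [ 0.46467951 -0.10467111  0.023     ] L [ 0.51918051 -0.122831    0.023     ] Y [0.49248338 0.14053233 0.012     ] C-Y [ 0.03699296 -0.01553183  0.        ] 0.040121274373660136
disc left [0.53428738 0.17495331 0.012     ] top [0.57831641 0.13166485 0.012     ] bot [0.4810697  0.12953792 0.012     ]
stand right edge [array([0.6558, 0.0646, 0.075 ]), array([0.3832, 0.0605, 0.075 ])]
```

```bash
python3 -m inch '[{"ax":0,"ay":0,"az":0,"x":-20,"y":0,"z":0,"hand":1},{"ax":0,"ay":0,"az":0,"x":0,"y":0,"z":25,"hand":1},{"ax":0,"ay":0,"az":0,"x":0.2,"y":0,"z":25,"hand":1},{"ax":0,"ay":0,"az":0,"x":0.2,"y":0,"z":25,"hand":1},{"ax":0,"ay":0,"az":0,"x":0.2,"y":0,"z":25,"hand":1}]';  python3 -m inch '[{"ax":0,"ay":0,"az":0,"x":0.2,"y":0,"z":25,"hand":1},{"ax":0,"ay":0,"az":0,"x":0.2,"y":0,"z":25,"hand":1},{"ax":0,"ay":0,"az":0,"x":0.2,"y":0,"z":15,"hand":1},{"ax":0,"ay":0,"az":0,"x":0,"y":0,"z":0,"hand":1}]'; python3 - <<'E'
from h import *
st(); a=grab('top')
cv2.imwrite('pics/t4.png',cv2.resize(a['img'][150:255,190:350],None,fx=5,fy=5,interpolation=cv2.INTER_CUBIC)[:,:,::-1])
b=grab('side'); cv2.imwrite('pics/s4.png',cv2.resize(b['img'][170:290,180:340],None,fx=5,fy=5,interpolation=cv2.INTER_CUBIC)[:,:,::-1])
E
```

```text
time: 4.53
eef_pos: [0.4528, -0.2455, 0.0234]
tcp_rot: [-0.707, -0.006, 0.006, 0.707]
contact_force: [-0.2, -0.4, -2.3]
opening: 0.229
time: 4.87
eef_pos: [0.4515, -0.1783, 0.0229]
tcp_rot: [-0.706, -0.007, 0.008, 0.708]
contact_force: [-0.7, 0.1, -2.4]
opening: 0.223
4.87 pos [ 0.4515 -0.1783  0.0229] R [[1.0, -0.002, -0.022], [0.022, 0.002, 1.0], [-0.002, -1.0, 0.002]] F [-0.7  0.1 -2.4] op 0.223 q [-0.59  0.14  2.16  0.    0.85 -0.61]
```

View pics/t4.png

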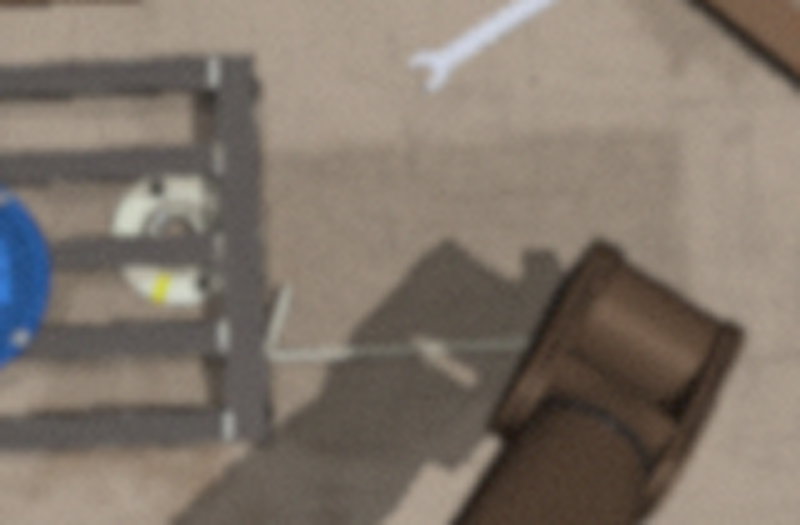

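```bash
python3 -m inch '[{"ax":0,"ay":0,"az":0,"x":0.5,"y":0,"z":25,"hand":1},{"ax":0,"ay":0,"az":0,"x":0.5,"y":0,"z":25,"hand":1},{"ax":0,"ay":0,"az":0,"x":0.5,"y":0,"z":25,"hand":1},{"ax":0,"ay":0,"az":0,"x":0.5,"y":0,"z":25,"hand":1},{"ax":0,"ay":0,"az":0,"x":0.5,"y":0,"z":20,"hand":1}]';  python3 -m inch '[{"ax":0,"ay":0,"az":0,"x":0,"y":0,"z":0,"hand":1},{"ax":0,"ay":0,"az":0,"x":12,"y":0,"z":0,"hand":1},{"ax":0,"ay":0,"az":0,"x":12,"y":0,"z":0,"hand":1},{"ax":0,"ay":0,"az":0,"x":12,"y":0,"z":0,"hand":1},{"ax":0,"ay":0,"az":0,"x":4,"y":0,"z":0,"hand":1}]';python3 -m inch '[{"ax":0,"ay":0,"az":0,"x":0,"y":0,"z":0,"hand":1},{"ax":0,"ay":0,"az":0,"x":4,"y":0,"z":0,"hand":1},{"ax":0,"ay":0,"az":0,"x":0,"y":0,"z":0,"hand":1}]'; python3 - <<'E'
from h import *
st(); a=grab('top')
cv2.imwrite('pics/t5.png',cv2.resize(a['img'][150:255,190:350],None,fx=5,fy=5,interpolation=cv2.INTER_CUBIC)[:,:,::-1])
E
```

```text
time: 5.38
eef_pos: [0.4533, -0.0613, 0.0239]
tcp_rot: [0.707, 0.007, -0.006, -0.707]
contact_force: [-0.3, 0.1, -2.1]
opening: 0.229
time: 5.8
eef_pos: [0.4955, -0.0627, 0.0245]
tcp_rot: [0.708, 0.007, -0.005, -0.707]
contact_force: [0.5, -0.1, -1.6]
opening: 0.227
time: 6.05
eef_pos: [0.497, -0.0612, 0.0236]
tcp_rot: [0.707, 0.006, -0.006, -0.707]
contact_force: [0.1, 0.4, -3.4]
opening: 0.226
6.05 pos [ 0.497  -0.0612  0.0236] R [[1.0, -0.0, -0.018], [0.018, -0.0, 1.0], [-0.0, -1.0, -0.0]] F [ 0.1  0.4 -3.4] op 0.226 q [-0.33  0.16  2.12 -0.    0.85 -0.34]
```

View pics/t5.png

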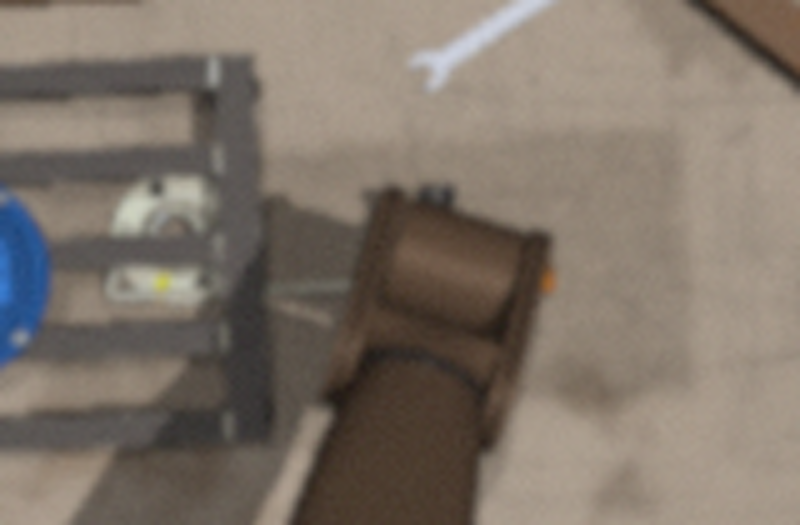

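```bash
python3 -m inch '[{"ax":0,"ay":0,"az":0,"x":0,"y":0,"z":-6,"hand":1},{"ax":0,"ay":0,"az":0,"x":0,"y":0,"z":-6,"hand":1},{"ax":0,"ay":0,"az":0,"x":0,"y":0,"z":-6,"hand":1},{"ax":0,"ay":0,"az":0,"x":0,"y":0,"z":-6,"hand":1},{"ax":0,"ay":0,"az":0,"x":0,"y":0,"z":-6,"hand":1}]';  for i in 1 2; do python3 -m inch '[{"ax":0,"ay":0,"az":0,"x":0,"y":0,"z":-10,"hand":1},{"ax":0,"ay":0,"az":0,"x":0,"y":0,"z":-10,"hand":1},{"ax":0,"ay":0,"az":0,"x":0,"y":0,"z":-10,"hand":1},{"ax":0,"ay":0,"az":0,"x":0,"y":0,"z":-10,"hand":1},{"ax":0,"ay":0,"az":0,"x":0,"y":0,"z":-10,"hand":1}]'; done
python3 - <<'E'
from h import *
st(); a=grab('top')
cv2.imwrite('pics/t6.png',cv2.resize(a['img'][150:255,190:350],None,fx=5,fy=5,interpolation=cv2.INTER_CUBIC)[:,:,::-1])
hsv=cv2.cvtColor(a['img'],cv2.COLOR_RGB2HSV)
y=cv2.inRange(hsv,(24,100,100),(35,255,255)); v,u=np.nonzero(y[180:235,205:300]); print('yellow',len(u),px(a,u.mean()+205,v.mean()+180,.012))
E
```

```text
time: 6.52
eef_pos: [0.4969, -0.0905, 0.0234]
tcp_rot: [-0.707, -0.006, 0.007, 0.708]
contact_force: [0.9, 3.7, -2.9]
opening: 0.227
time: 6.93
eef_pos: [0.4982, -0.1415, 0.0236]
tcp_rot: [-0.707, -0.006, 0.007, 0.707]
contact_force: [0.8, 4.7, -3.0]
opening: 0.228
time: 7.35
eef_pos: [0.4992, -0.1916, 0.0237]
tcp_rot: [-0.707, -0.007, 0.007, 0.707]
contact_force: [0.4, 4.3, -3.0]
opening: 0.227
7.35 pos [ 0.4992 -0.1916  0.0237] R [[1.0, -0.0, -0.019], [0.019, 0.0, 1.0], [-0.0, -1.0, 0.0]] F [ 0.4  4.3 -3. ] op 0.227 q [-0.56  0.23  2.04  0.    0.87 -0.58]
yellow 5 [0.49993762 0.03670038 0.012     ]
```

```bash
python3 -m inch '[{"ax":0,"ay":0,"az":0,"x":0,"y":0,"z":-10,"hand":1},{"ax":0,"ay":0,"az":0,"x":0,"y":0,"z":-10,"hand":1},{"ax":0,"ay":0,"az":0,"x":0,"y":0,"z":-10,"hand":1},{"ax":0,"ay":0,"az":0,"x":0,"y":0,"z":-10,"hand":1},{"ax":0,"ay":0,"az":0,"x":0,"y":0,"z":-10,"hand":1}]'; python3 -m inch '[{"ax":0,"ay":0,"az":0,"x":0,"y":0,"z":-8,"hand":1},{"ax":0,"ay":0,"az":0,"x":0,"y":0,"z":-5,"hand":1},{"ax":0,"ay":0,"az":0,"x":0,"y":0,"z":-2,"hand":1},{"ax":0,"ay":0,"az":0,"x":0,"y":0,"z":0,"hand":1},{"ax":0,"ay":0,"az":0,"x":0,"y":0,"z":0,"hand":1}]'; python3 -m inch '[{"ax":0,"ay":0,"az":0,"x":-2,"y":0,"z":5,"hand":1},{"ax":0,"ay":0,"az":0,"x":-1,"y":0,"z":5,"hand":1},{"ax":0,"ay":0,"az":0,"x":0,"y":0,"z":0,"hand":1}]'
python3 - <<'E'
from h import *
st(); a=grab('top')
cv2.imwrite('pics/t6.png',cv2.resize(a['img'][130:255,170:390],None,fx=3.6,fy=3.6,interpolation=cv2.INTER_CUBIC)[:,:,::-1])
E
```

```text
time: 7.82
eef_pos: [0.5002, -0.2413, 0.0236]
tcp_rot: [-0.707, -0.007, 0.007, 0.707]
contact_force: [-0.5, 4.3, -2.4]
opening: 0.226
time: 8.23
eef_pos: [0.5009, -0.2565, 0.024]
tcp_rot: [0.708, 0.007, -0.007, -0.706]
contact_force: [-0.0, 0.2, -2.6]
opening: 0.225
time: 8.48
eef_pos: [0.4971, -0.2448, 0.0238]
tcp_rot: [0.707, 0.007, -0.007, -0.707]
contact_force: [0.2, -0.1, -2.3]
opening: 0.226
8.48 pos [ 0.4971 -0.2448  0.0238] R [[1.0, -0.0, -0.02], [0.02, -0.0, 1.0], [-0.0, -1.0, -0.0]] F [ 0.2 -0.1 -2.3] op 0.226 q [-0.64  0.27  2.   -0.    0.88 -0.66]
```

View pics/t6.png

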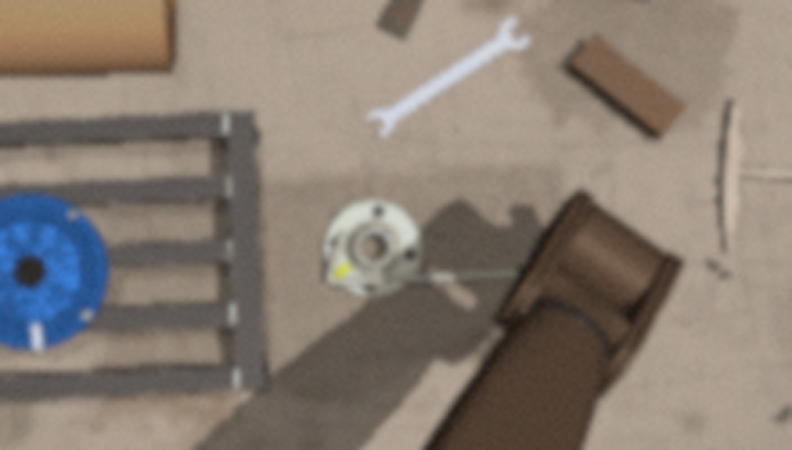

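```bash
python3 -m inch '[{"ax":0,"ay":0,"az":0,"x":0,"y":-20,"z":0,"hand":1},{"ax":0,"ay":0,"az":0,"x":0,"y":-20,"z":0,"hand":1},{"ax":0,"ay":0,"az":0,"x":0,"y":-20,"z":0,"hand":1},{"ax":0,"ay":0,"az":0,"x":-18,"y":0,"z":-30,"hand":1},{"ax":0,"ay":0,"az":0,"x":-18,"y":0,"z":-30,"hand":1}]'; python3 -m inch '[{"ax":0,"ay":0,"az":0,"x":-18,"y":0,"z":-30,"hand":1},{"ax":0,"ay":0,"az":0,"x":0,"y":0,"z":-30,"hand":1},{"ax":0,"ay":0,"az":0,"x":0,"y":20,"z":-5,"hand":1},{"ax":0,"ay":0,"az":0,"x":0,"y":20,"z":0,"hand":1},{"ax":0,"ay":0,"az":0,"x":0,"y":18,"z":0,"hand":1}]'; python3 -m inch '[{"ax":0,"ay":0,"az":0,"x":0,"y":5,"z":0,"hand":1},{"ax":0,"ay":0,"az":0,"x":0,"y":3,"z":0,"hand":1},{"ax":0,"ay":0,"az":0,"x":0,"y":0,"z":0,"hand":1},{"ax":0,"ay":0,"az":0,"x":0,"y":0,"z":0,"hand":1}]'
```

```text
time: 8.95
eef_pos: [0.4641, -0.3069, 0.0861]
tcp_rot: [0.708, 0.01, -0.007, -0.706]
contact_force: [-0.0, 0.2, -2.6]
opening: 0.225
time: 9.37
eef_pos: [0.4457, -0.373, 0.0254]
tcp_rot: [0.708, 0.007, -0.006, -0.707]
contact_force: [-0.5, 0.1, -3.8]
opening: 0.224
time: 9.7
eef_pos: [0.4465, -0.3722, 0.0189]
tcp_rot: [0.708, 0.007, -0.006, -0.706]
contact_force: [-0.4, -0.8, -1.6]
opening: 0.228
```

```bash
python3 -m inch '[{"ax":0,"ay":0,"az":0,"x":0,"y":1.5,"z":0,"hand":1},{"ax":0,"ay":0,"az":0,"x":0,"y":1.5,"z":0,"hand":1},{"ax":0,"ay":0,"az":0,"x":0,"y":0,"z":0,"hand":1},{"ax":0,"ay":0,"az":0,"x":0,"y":0,"z":0,"hand":1}]'
```

```text
time: 10.03
eef_pos: [0.4465, -0.3723, 0.0157]
tcp_rot: [0.708, 0.007, -0.006, -0.706]
contact_force: [1.0, -0.4, -0.0]
opening: 0.225
```

```bash
python3 -m inch '[{"ax":0,"ay":0,"az":0,"x":0,"y":0,"z":0,"hand":-1},{"ax":0,"ay":0,"az":0,"x":0,"y":0,"z":0,"hand":-1},{"ax":0,"ay":0,"az":0,"x":0,"y":0,"z":0,"hand":-1},{"ax":0,"ay":0,"az":0,"x":0,"y":0,"z":0,"hand":-1},{"ax":0,"ay":0,"az":0,"x":0,"y":0,"z":0,"hand":-1}]'; python3 -m inch '[{"ax":0,"ay":0,"az":0,"x":0,"y":-15,"z":0,"hand":-1},{"ax":0,"ay":0,"az":0,"x":0,"y":-35,"z":0,"hand":-1},{"ax":0,"ay":0,"az":0,"x":0,"y":-40,"z":0,"hand":-1},{"ax":0,"ay":0,"az":0,"x":0,"y":-40,"z":0,"hand":-1},{"ax":0,"ay":0,"az":0,"x":0,"y":-40,"z":0,"hand":-1}]';python3 -m inch '[{"ax":0,"ay":0,"az":0,"x":10,"y":0,"z":36,"hand":-1},{"ax":0,"ay":0,"az":0,"x":10,"y":0,"z":36,"hand":-1},{"ax":0,"ay":0,"az":0,"x":10,"y":0,"z":36,"hand":-1},{"ax":0,"ay":0,"az":0,"x":10,"y":0,"z":36,"hand":-1},{"ax":0,"ay":0,"az":0,"x":10,"y":0,"z":36,"hand":-1}]'; python3 -m inch '[{"ax":0,"ay":0,"az":0,"x":10,"y":0,"z":36,"hand":-1},{"ax":0,"ay":0,"az":0,"x":10,"y":0,"z":36,"hand":-1},{"ax":0,"ay":0,"az":0,"x":10,"y":0,"z":36,"hand":-1},{"ax":0,"ay":0,"az":0,"x":10,"y":0,"z":25,"hand":-1},{"ax":0,"ay":0,"az":0,"x":0,"y":0,"z":0,"hand":-1}]'
python3 - <<'E'
from h import *
st(); c=grab('wrist','w6.png')
hsv=cv2.cvtColor(c['img'],cv2.COLOR_RGB2HSV)
y=cv2.inRange(hsv,(24,120,100),(35,255,255)); v,u=np.nonzero(y); print('yellow',len(u),u.mean(),v.mean(),px(c,u.mean(),v.mean(),.012))
g=cv2.medianBlur(cv2.cvtColor(c['img'],cv2.COLOR_RGB2GRAY),5)
print(cv2.HoughCircles(g,cv2.HOUGH_GRADIENT,1,40,param1=80,param2=30,minRadius=15,maxRadius=130))
E
```

```text
time: 10.45
eef_pos: [0.4459, -0.3718, 0.0149]
tcp_rot: [0.707, 0.007, -0.007, -0.707]
contact_force: [-0.0, -0.0, 0.3]
opening: 0.918
time: 10.87
eef_pos: [0.4455, -0.3713, 0.1863]
tcp_rot: [-0.707, -0.007, 0.007, 0.707]
contact_force: [1.2, -1.0, -0.0]
opening: 1.005
time: 11.28
eef_pos: [0.4924, -0.1892, 0.185]
tcp_rot: [0.707, 0.007, -0.006, -0.707]
contact_force: [-0.1, 0.7, 0.8]
opening: 1.003
time: 11.7
eef_pos: [0.5306, -0.0528, 0.1849]
tcp_rot: [-0.706, -0.009, 0.008, 0.708]
contact_force: [0.0, 0.5, -0.5]
opening: 1.002
11.7 pos [ 0.5306 -0.0528  0.1849] R [[1.0, 0.001, -0.024], [0.024, 0.002, 1.0], [0.001, -1.0, 0.002]] F [ 0.   0.5 -0.5] op 1.002 q [-0.29  0.    1.96  0.    1.18 -0.32]
yellow 151 226.4569536423841 134.5562913907285 [ 0.50072294 -0.01701333  0.012     ]
[[[249.5 161.5  46.3]
  [456.5 252.5  65.1]]]
```

View pics/w6.png

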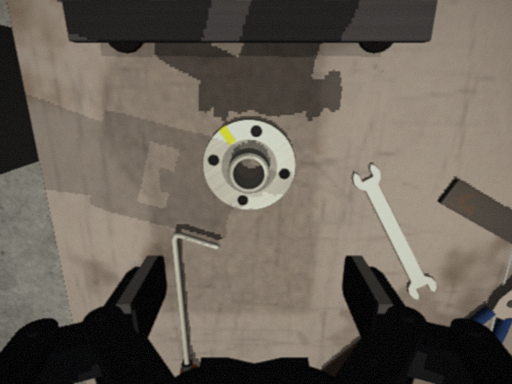

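```bash
cat > fl.py <<'E'
from h import *
def ell(c,m,z):
    k=max(cv2.findContours(m,cv2.RETR_EXTERNAL,cv2.CHAIN_APPROX_NONE)[0],key=cv2.contourArea)
    P=np.array([px(c,*p[0],z)[:2] for p in cv2.convexHull(k)]); 
    A=np.c_[2*P,np.ones(len(P))]; s=np.linalg.lstsq(A,(P**2).sum(1),rcond=None)[0]
    r=np.sqrt(s[2]+s[0]**2+s[1]**2); return s[:2],r,np.abs(np.linalg.norm(P-s[:2],axis=1)-r).max()
def flange(c,roi,zb=0):
    hsv=cv2.cvtColor(c['img'],cv2.COLOR_RGB2HSV); u0,u1,v0,v1=roi
    y=cv2.inRange(hsv,(24,110,90),(36,255,255)); g=cv2.inRange(hsv,(0,0,150),(179,45,255)) | y
    M=np.zeros_like(g); M[v0:v1,u0:u1]=255; y&=M; g&=M
    C,r,e=ell(c,g,zb+.012-0.003); v,u=np.nonzero(y); P=np.array([px(c,a,b,zb+.012)[:2] for a,b in zip(u,v)])
    d=P.mean(0)-C; print('flange',C.round(4),'r',r.round(4),e.round(4),'mark r',np.linalg.norm(d).round(4),'ang',np.degrees(np.arctan2(d[1],d[0])).round(1)); return C,d
E
python3 - <<'E'
from fl import *
c=grab('wrist'); flange(c,(195,305,105,220))
E
python3 -m inch '[{"ax":0,"ay":0,"az":0,"x":-2,"y":-30,"z":30,"hand":-1},{"ax":0,"ay":0,"az":0,"x":-2,"y":-30,"z":30,"hand":-1},{"ax":0,"ay":0,"az":0,"x":-2,"y":0,"z":38,"hand":-1},{"ax":0,"ay":0,"az":0,"x":-2,"y":0,"z":38,"hand":-1},{"ax":0,"ay":0,"az":0,"x":-2,"y":0,"z":38,"hand":-1}]'; python3 -m inch '[{"ax":0,"ay":0,"az":0,"x":-2,"y":0,"z":38,"hand":-1},{"ax":0,"ay":0,"az":0,"x":-2,"y":0,"z":38,"hand":-1},{"ax":0,"ay":0,"az":0,"x":-2,"y":0,"z":38,"hand":-1},{"ax":0,"ay":0,"az":0,"x":-2,"y":0,"z":38,"hand":-1},{"ax":0,"ay":0,"az":0,"x":0,"y":0,"z":0,"hand":-1}]'
python3 - <<'E'
from fl import *
st(); c=grab('wrist','w7.png'); np.save('w7.npy',c['img'])
hsv=cv2.cvtColor(c['img'],cv2.COLOR_RGB2HSV)
b=cv2.inRange(hsv,(98,110,50),(125,255,255)); n=(b>0).nonzero(); print(n[1].min(),n[1].max(),n[0].min(),n[0].max())
C,r,e=ell(c,b,.083); print('hull base r .078?',C,r,e)
w=cv2.inRange(hsv,(0,0,170),(179,50,255)); nn,lab,s,ce=cv2.connectedComponentsWithStats(w)
for i in range(1,nn):
    if s[i,4]>25: print(s[i],ce[i].round(1),px(c,*ce[i],.089).round(4))
E
```

```text
flange [ 0.5248 -0.0515] r 0.0502 0.0012 mark r 0.0417 ang 124.9
time: 12.22
eef_pos: [0.5169, 0.1155, 0.2447]
tcp_rot: [0.707, 0.006, -0.005, -0.707]
contact_force: [-0.1, 0.9, -0.5]
opening: 0.999
time: 12.63
eef_pos: [0.5051, 0.2714, 0.2436]
tcp_rot: [-0.706, -0.008, 0.008, 0.708]
contact_force: [0.0, 0.1, 0.2]
opening: 0.996
12.63 pos [0.5051 0.2714 0.2436] R [[1.0, -0.0, -0.023], [0.023, 0.002, 1.0], [-0.0, -1.0, 0.002]] F [0.  0.1 0.2] op 0.996 q [0.32 0.04 1.81 0.   1.29 0.29]
179 331 69 219
hull base r .078? [0.5055845  0.29408734] 0.07707541565919995 0.001369616530458223
[    0     0   176   185 14241] [49.3 77.2] [0.312  0.3592 0.089 ]
[  308     0   159   326 16472] [406.4 115.7] [0.6507 0.3322 0.089 ]
[223  15  26  28 535] [235.3  29.3] [0.4851 0.4031 0.089 ]
[129  87  19   2  30] [138.3  87.6] [0.394  0.3519 0.089 ]
[ 325   87   40  174 3076] [346.3 171.8] [0.5993 0.275  0.089 ]
[175 100  17  40 318] [181.1 115.2] [0.433  0.3275 0.089 ]
[195 100   8   9  29] [198.6 103.7] [0.4502 0.3386 0.089 ]
[  59  122   88  204 7140] [113.5 211.3] [0.3552 0.2254 0.089 ]
[177 152  27 
[... 374 characters left out ...]
22 1663] [  8.3 299.1] [0.2161 0.1094 0.089 ]
[225 279  32  23 650] [240.4 290.8] [0.4922 0.1277 0.089 ]
[182 281  23  21 293] [195.2 293.9] [0.4388 0.1221 0.089 ]
[276 280  30  22 535] [289.7 291.9] [0.5502 0.1277 0.089 ]
[327 280  18  22 220] [333.7 294.2] [0.6024 0.1257 0.089 ]
[160 307  13   3  35] [166. 308.] [0.4029 0.1011 0.089 ]
[206 307  18   3  50] [214.5 308. ] [0.4612 0.1025 0.089 ]
[257 307  18   3  52] [265.5 308. ] [0.5225 0.1041 0.089 ]
[308 307  18   3  51] [316.7 308. ] [0.584  0.1055 0.089 ]
[ 148  320  213   56 6548] [252.4 344.1] [0.5081 0.0486 0.089 ]
[497 332  15  23 194] [506.3 340.5] [0.8258 0.0621 0.089 ]
[ 78 379  17   5  47] [ 88.1 381.8] [ 0.2915 -0.0201  0.089 ]
```

View pics/w7.png

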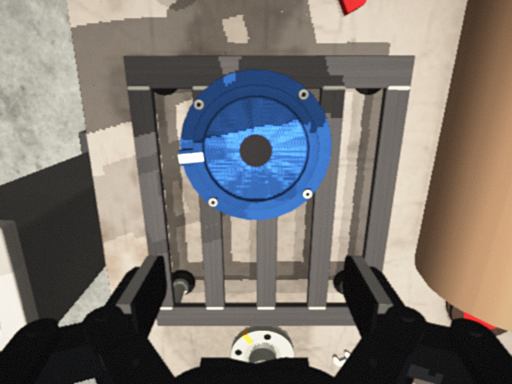

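```bash
python3 -m inch '[{"ax":0,"ay":0,"az":0,"x":2,"y":0,"z":-36,"hand":-1},{"ax":0,"ay":0,"az":0,"x":2,"y":0,"z":-36,"hand":-1},{"ax":0,"ay":0,"az":0,"x":2,"y":0,"z":-36,"hand":-1},{"ax":0,"ay":0,"az":0,"x":2,"y":0,"z":-36,"hand":-1},{"ax":0,"ay":0,"az":0,"x":2,"y":0,"z":-36,"hand":-1}]'; python3 -m inch '[{"ax":0,"ay":0,"az":0,"x":1,"y":0,"z":-36,"hand":-1},{"ax":0,"ay":0,"az":0,"x":1,"y":30,"z":-36,"hand":-1},{"ax":0,"ay":0,"az":0,"x":0,"y":30,"z":-36,"hand":-1},{"ax":0,"ay":0,"az":0,"x":0,"y":0,"z":-36,"hand":-1},{"ax":0,"ay":0,"az":0,"x":0,"y":0,"z":0,"hand":-1}]'
python3 - <<'E'
from fl import *
st(); c=grab('wrist'); flange(c,(195,305,105,225)); r=get_state(); 
c0=dict(c); print('hole nest', )
g=cv2.medianBlur(cv2.cvtColor(c['img'],cv2.COLOR_RGB2GRAY),3); h=cv2.HoughCircles(g[140:205,215:285],cv2.HOUGH_GRADIENT,1,100,param1=100,param2=15,minRadius=18,maxRadius=26); print(h, px(c,h[0,0,0]+215,h[0,0,1]+140,.042) if h is not None else '')
E
```

```text
time: 13.1
eef_pos: [0.5189, 0.0839, 0.2436]
tcp_rot: [0.707, 0.006, -0.006, -0.707]
contact_force: [0.2, -0.4, 0.6]
opening: 1.0
time: 13.52
eef_pos: [0.5218, -0.0553, 0.1881]
tcp_rot: [0.708, 0.002, -0.005, -0.706]
contact_force: [-0.1, 0.7, 1.0]
opening: 0.997
13.52 pos [ 0.5218 -0.0553  0.1881] R [[1.0, -0.004, -0.011], [0.011, -0.002, 1.0], [-0.004, -1.0, -0.002]] F [-0.1  0.7  1. ] op 0.997 q [-0.3  -0.02  1.97 -0.    1.19 -0.31]
flange [ 0.5249 -0.0516] r 0.0503 0.0013 mark r 0.0422 ang 124.8
hole nest
[[[40.5 22.5 25.4]]] [ 0.52228989 -0.04279835  0.042     ]
```

```bash
python3 -m inch '[{"ax":0,"ay":0,"az":0,"x":2,"y":30,"z":3,"hand":-1},{"ax":0,"ay":0,"az":0,"x":0,"y":30,"z":0,"hand":-1},{"ax":0,"ay":0,"az":0,"x":0,"y":30,"z":0,"hand":-1},{"ax":0,"ay":0,"az":0,"x":0,"y":0,"z":0,"hand":-1},{"ax":0,"ay":0,"az":0,"x":0,"y":0,"z":0,"hand":-1}]';python3 -c "
from h import *
st()"
```

```text
time: 13.98
eef_pos: [0.5243, -0.0452, 0.0994]
tcp_rot: [-0.707, -0.005, 0.008, 0.707]
contact_force: [-0.5, 0.5, -0.7]
opening: 0.998
13.98 pos [ 0.5243 -0.0452  0.0994] R [[1.0, -0.003, -0.019], [0.019, 0.001, 1.0], [-0.003, -1.0, 0.001]] F [-0.5  0.5 -0.7] op 0.998 q [-0.28  0.1   2.03 -0.    1.02 -0.3 ]
```

```bash
python3 -m inch '[{"ax":0,"ay":0,"az":0,"x":0.5,"y":25,"z":-6.5,"hand":-1},{"ax":0,"ay":0,"az":0,"x":0,"y":25,"z":0,"hand":-1},{"ax":0,"ay":0,"az":0,"x":0,"y":15,"z":0,"hand":-1},{"ax":0,"ay":0,"az":0,"x":0,"y":10,"z":0,"hand":-1},{"ax":0,"ay":0,"az":0,"x":0,"y":0,"z":0,"hand":-1}]';python3 -m inch '[{"ax":0,"ay":0,"az":0,"x":0,"y":0,"z":0,"hand":-1},{"ax":0,"ay":0,"az":0,"x":0,"y":0,"z":0,"hand":-1}]'
```

```text
time: 14.4
eef_pos: [0.5263, -0.0518, 0.0254]
tcp_rot: [-0.707, -0.007, 0.007, 0.707]
contact_force: [0.2, 0.5, 0.0]
opening: 1.001
time: 14.57
eef_pos: [0.528, -0.0522, 0.0275]
tcp_rot: [0.707, 0.008, -0.005, -0.707]
contact_force: [0.3, -0.1, 0.6]
opening: 1.0
```

```bash
python3 -m inch '[{"ax":0,"ay":0,"az":0,"x":-1.5,"y":2,"z":0,"hand":-1},{"ax":0,"ay":0,"az":0,"x":0,"y":0,"z":0,"hand":0.1},{"ax":0,"ay":0,"az":0,"x":0,"y":0,"z":0,"hand":1},{"ax":0,"ay":0,"az":0,"x":0,"y":0,"z":0,"hand":1},{"ax":0,"ay":0,"az":0,"x":0,"y":0,"z":0,"hand":1}]' 80;python3 -m inch '[{"ax":0,"ay":0,"az":0,"x":0,"y":0,"z":0,"hand":1},{"ax":0,"ay":0,"az":0,"x":0,"y":0,"z":0,"hand":1},{"ax":0,"ay":0,"az":0,"x":0,"y":0,"z":0,"hand":1},{"ax":0,"ay":0,"az":0,"x":0,"y":0,"z":0,"hand":1}]'
python3 -m inch '[{"ax":0,"ay":0,"az":0,"x":0,"y":-10,"z":0,"hand":1},{"ax":0,"ay":0,"az":0,"x":0,"y":-20,"z":0,"hand":1},{"ax":0,"ay":0,"az":0,"x":0,"y":-30,"z":0,"hand":1},{"ax":0,"ay":0,"az":0,"x":0,"y":-30,"z":0,"hand":1},{"ax":0,"ay":0,"az":0,"x":0,"y":-30,"z":0,"hand":1}]'
python3 -m inch '[{"ax":0,"ay":0,"az":0,"x":0,"y":-30,"z":0,"hand":1},{"ax":0,"ay":0,"az":0,"x":0,"y":0,"z":0,"hand":1},{"ax":0,"ay":0,"az":0,"x":0,"y":0,"z":0,"hand":1}]'
python3 - <<'E'
from fl import *
st(); c=grab('wrist','w8.png'); T=c['T']; z=get_state()['eef_pos'][2]
print([proj(c,np.array(get_state()['eef_pos'])+R.from_quat(get_state()['tcp_rot']).as_matrix()@p) for p in ((0,.012,0),(0,.012,.05),(.05,.012,0))])
E
```

```text
time: 14.98
eef_pos: [0.5251, -0.0518, 0.0239]
tcp_rot: [0.707, 0.007, -0.006, -0.707]
contact_force: [-8.4, 2.9, 23.5]
opening: 0.453
time: 15.32
eef_pos: [0.5251, -0.0518, 0.0244]
tcp_rot: [0.707, 0.007, -0.007, -0.707]
contact_force: [-1.5, 0.9, 5.8]
opening: 0.435
time: 15.73
eef_pos: [0.5225, -0.0511, 0.1423]
tcp_rot: [-0.707, -0.005, 0.009, 0.708]
contact_force: [1.1, -0.6, -6.6]
opening: 0.436
time: 15.98
eef_pos: [0.525, -0.0519, 0.1736]
tcp_rot: [0.707, 0.007, -0.006, -0.707]
contact_force: [-0.7, -0.4, -7.7]
opening: 0.43
15.98 pos [ 0.525  -0.0519  0.1736] R [[1.0, 0.002, -0.019], [0.019, -0.001, 1.0], [0.002, -1.0, -0.001]] F [-0.7 -0.4 -7.7] op 0.43 q [-0.29  0.    1.98 -0.    1.16 -0.31]
[array([251.32676915, 233.29579618]), array([251.16042727, 151.04907564]), array([334.36117918, 233.20013629])]
```

View pics/w8.png

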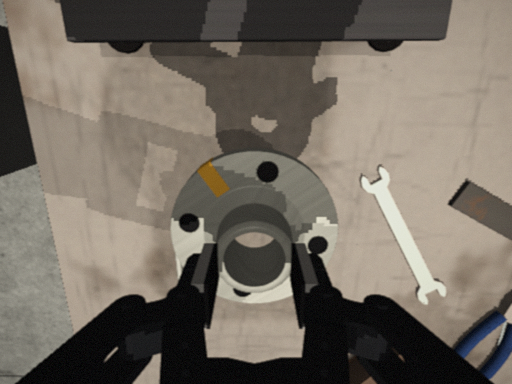

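```bash
cat > held.py <<'E'
from fl import *
def tl(c,u,v,y): # pixel -> tool plane y
    T=np.array(c['T_tool_cam']); d=T[:3,:3]@np.array([(u-c['cx'])/c['f'],(v-c['cy'])/c['f'],1]); o=T[:3,3]; return (o+d*(y-o[1])/d[1])[[0,2]]
def held(c):
    hsv=cv2.cvtColor(c['img'],cv2.COLOR_RGB2HSV); y=cv2.inRange(hsv,(14,120,60),(36,255,255)); y[:140]=0;y[260:]=0;y[:,:165]=0;y[:,345:]=0
    n,l,s,ce=cv2.connectedComponentsWithStats(y); i=1+s[1:,4].argmax(); v,u=np.nonzero(l==i); print('mark px',s[i],ce[i])
    M=np.array([tl(c,a,b,.012) for a,b in zip(u,v)]); m=M.mean(0); w,V=np.linalg.eigh(np.cov(M.T)); ax=V[:,1]*np.sign(V[:,1]@m)
    print('mark tool x,z',m,'r',np.linalg.norm(m),'stripe dir deg',np.degrees(np.arctan2(-ax[1],ax[0])))
    # radial ray edge: strongest gray step near r=50mm
    g=cv2.cvtColor(c['img'],cv2.COLOR_RGB2LAB).astype(float); T=np.linalg.inv(np.array(c['T_tool_cam'])); P=[]
    for t in np.radians(np.r_[15:166:3]):
        rr=np.arange(.040,.060,.0005); q=[]
        for r in rr:
            p=T@[r*np.cos(t),.013,r*np.sin(t),1]; q.append((c['f']*p[0]/p[2]+c['cx'],c['f']*p[1]/p[2]+c['cy']))
        q=np.float32(q)[None]; s=cv2.remap(c['img'].astype(np.float32),q[...,0],q[...,1],cv2.INTER_LINEAR)[0]
        k=np.linalg.norm(s[6:]-s[:-6],axis=1); j=k.argmax()+3; P.append((rr[j]*np.cos(t),rr[j]*np.sin(t)))
    P=np.array(P); keep=np.ones(len(P),bool)
    for _ in range(6):
        A=np.c_[2*P,np.ones(len(P))][keep]; B=((P**2).sum(1)-0)[keep]; s=np.linalg.lstsq(A,B,rcond=None)[0]; r=np.sqrt(s[2]+s[0]**2+s[1]**2)
        e=np.abs(np.linalg.norm(P-s[:2],axis=1)-r); keep=e<max(.0012,np.median(e)*1.5)
    C=s[:2]; d=m-C; print('disc centre tool x,z',C.round(4),'r',r.round(4),keep.sum(),'mark r',np.linalg.norm(d).round(4),'mark angle in tool (ccw from above, from tool x)',np.degrees(np.arctan2(d[1],d[0])).round(2))
    return C,d
E
python3 - <<'E'
from held import *
c=grab('wrist'); held(c)
E
```

```text
mark px [197 158  33  39 564] [212.55319149 178.30851064]
mark tool x,z [-0.0232567  0.0356399] r 0.042556741192963564 stripe dir deg -121.71397594881486
disc centre tool x,z [0.0002 0.0016] r 0.0501 35 mark r 0.0413 mark angle in tool (ccw from above, from tool x) 124.63
```

```bash
python3 -m inch '[{"ax":0,"ay":0,"az":0,"x":0,"y":-30,"z":0,"hand":1},{"ax":0,"ay":0,"az":0,"x":0,"y":-30,"z":0,"hand":1},{"ax":0,"ay":0,"az":0,"x":0,"y":-30,"z":15,"hand":1},{"ax":0,"ay":0,"az":0,"x":6,"y":-27,"z":25,"hand":1},{"ax":0,"ay":0,"az":0,"x":8,"y":0,"z":30,"hand":1}]';python3 -m inch '[{"ax":0,"ay":0,"az":0,"x":8,"y":0,"z":33,"hand":1},{"ax":0,"ay":0,"az":0,"x":8,"y":0,"z":33,"hand":1},{"ax":0,"ay":0,"az":0,"x":8,"y":0,"z":33,"hand":1},{"ax":0,"ay":0,"az":0,"x":8,"y":0,"z":33,"hand":1},{"ax":0,"ay":0,"az":0,"x":8,"y":0,"z":33,"hand":1}]'
python3 -m inch '[{"ax":0,"ay":0,"az":0,"x":8,"y":0,"z":33,"hand":1},{"ax":0,"ay":0,"az":0,"x":4,"y":0,"z":25,"hand":1},{"ax":0,"ay":0,"az":0,"x":0,"y":0,"z":10,"hand":1},{"ax":0,"ay":-0.09,"az":0,"x":0,"y":0,"z":0,"hand":1},{"ax":0,"ay":-0.1,"az":0,"x":0,"y":0,"z":0,"hand":1}]'
python3 -m inch '[{"ax":0,"ay":-0.1,"az":0,"x":0,"y":0,"z":0,"hand":1},{"ax":0,"ay":-0.1,"az":0,"x":0,"y":0,"z":0,"hand":1},{"ax":0,"ay":-0.1,"az":0,"x":0,"y":0,"z":0,"hand":1},{"ax":0,"ay":-0.1,"az":0,"x":0,"y":0,"z":0,"hand":1},{"ax":0,"ay":-0.1,"az":0,"x":0,"y":0,"z":0,"hand":1}]'
python3 -m inch '[{"ax":0,"ay":-0.1,"az":0,"x":0,"y":0,"z":0,"hand":1},{"ax":0,"ay":-0.1,"az":0,"x":0,"y":0,"z":0,"hand":1},{"ax":0,"ay":-0.1,"az":0,"x":0,"y":0,"z":0,"hand":1},{"ax":0,"ay":-0.1,"az":0,"x":0,"y":0,"z":0,"hand":1}]'
python3 -m inch '[{"ax":0,"ay":0,"az":0,"x":0,"y":0,"z":0,"hand":1},{"ax":0,"ay":0,"az":0,"x":0,"y":0,"z":0,"hand":1},{"ax":0,"ay":0,"az":0,"x":0,"y":0,"z":0,"hand":1}]'
cat > rel.py <<'E'
from held import *
st(); c=grab('wrist','rel%d.png'%int(get_state()['time']*10)); C,d=held(c)
hsv=cv2.cvtColor(c['img'],cv2.COLOR_RGB2HSV); b=cv2.inRange(hsv,(98,110,40),(125,255,255)); n=b.nonzero(); print('blue u',n[1].min(),n[1].max(),'v',n[0].min(),n[0].max())
w=cv2.inRange(hsv,(0,0,100),(179,70,255)); nn,lab,s,ce=cv2.connectedComponentsWithStats(w)
for i in range(1,nn):
    if 20<s[i,4]<800:
        p=px(c,*ce[i],.089); 
        if np.linalg.norm(p[:2]-[.5055,.2942])<.09: print(s[i],ce[i].round(1),p.round(4),'r,ang',np.linalg.norm(p[:2]-[.5055,.2942]).round(4),np.degrees(np.arctan2(p[1]-.2942,p[0]-.5055)).round(1))
k=max(cv2.findContours(b,0,1)[0],key=cv2.contourArea); h=cv2.convexHull(k)[:,0]
P=np.array([px(c,*p,.083)[:2] for p in h if p[1]>2]); e=np.linalg.norm(P-[.5055,.2942],axis=1); Q=P[np.abs(e-.078)<.006]
A=np.c_[2*Q,np.ones(len(Q))]; q=np.linalg.lstsq(A,(Q**2).sum(1),rcond=None)[0]; print('nest fit',q[:2].round(4),'r',np.sqrt(q[2]+q[0]**2+q[1]**2).round(4),len(Q),len(P))
Rm=c['T'][:3,:3]@np.array(c['T_tool_cam'])[:3,:3].T; f=np.array(get_state()['eef_pos'])+Rm@[C[0],.012,C[1]]; md=Rm@[d[0],0,d[1]]
print('flange world',f.round(4),'mark ang',np.degrees(np.arctan2(md[1],md[0])).round(1))
E
python3 rel.py
```

```text
time: 16.5
eef_pos: [0.5392, 0.0177, 0.294]
tcp_rot: [0.708, 0.008, -0.003, -0.706]
contact_force: [2.2, 0.9, -4.5]
opening: 0.427
time: 16.92
eef_pos: [0.5727, 0.1856, 0.285]
tcp_rot: [0.707, 0.004, -0.01, -0.707]
contact_force: [0.8, -0.1, -6.7]
opening: 0.432
time: 17.33
eef_pos: [0.5833, 0.2528, 0.2851]
tcp_rot: [0.704, 0.073, -0.079, -0.702]
contact_force: [-0.2, -0.3, -6.6]
opening: 0.432
time: 17.75
eef_pos: [0.5835, 0.2516, 0.2855]
tcp_rot: [-0.662, -0.244, 0.25, 0.663]
contact_force: [0.5, 0.4, -7.6]
opening: 0.432
time: 18.08
eef_pos: [0.5836, 0.2515, 0.2855]
tcp_rot: [-0.6, -0.371, 0.376, 0.601]
contact_force: [0.4, -1.3, -6.8]
opening: 0.435
time: 18.33
eef_pos: [0.5843, 0.252, 0.2879]
tcp_rot: [-0.601, -0.37, 0.373, 0.602]
contact_force: [0.4, -0.5, -6.9]
opening: 0.434
18.33 pos [0.5843 0.252  0.2879] R [[0.448, -0.004, -0.894], [0.894, -0.001, 0.448], [-0.003, -1.0, 0.003]] F [ 0.4 -0.5 -6.9] op 0.434 q [ 0.25  0.16  1.6  -0.    1.39 -0.86]
mark px [197 158  32  39 540] [212.62777778 177.92037037]
mark tool x,z [-0.02307523  0.03606732] r 0.04281726322735448 stripe dir deg -120.99544150079262
disc centre tool x,z [0.0001 0.0006] r 0.05 31 mark r 0.0423 mark angle in tool (ccw from above, from tool x) 123.18
blue u 186 328 v 2 149
[281   0   8   9  37] [284.4   3.5] [0.4521 0.3509 0.089 ] r,ang 0.0779 133.3
[267   3  10  11  78] [271.4   8. ] [0.4499 0.3377 0.089 ] r,ang 0.0706 142.0
[320 103   7   9  23] [323.7 107.7] [0.5621 0.3476 0.089 ] r,ang 0.0778 43.3
[185 126  19  11  37] [193.7 131.5] [0.5208 0.207  0.089 ] r,ang 0.0886 -80.0
[192 130  17  11  38] [199.1 135.1] [0.527  0.2105 0.089 ] r,ang 0.0864 -75.6
[240 142   9   8  46] [243.7 145.3] [0.5598 0.2502 0.089 ] r,ang 0.0699 -39.0
nest fit [0.5054 0.2938] r 0.0771 45 45
flange world [0.5839 0.2525 0.2766] mark ang -173.4
```

```bash
python3 -m inch '[{"ax":0,"ay":0,"az":0,"x":1.8,"y":0,"z":20,"hand":1},{"ax":0,"ay":0,"az":0,"x":0,"y":0,"z":28,"hand":1},{"ax":0,"ay":0,"az":0,"x":0,"y":0,"z":25,"hand":1},{"ax":0,"ay":0,"az":0,"x":0,"y":0,"z":15.7,"hand":1},{"ax":0,"ay":0,"az":0,"x":0,"y":20,"z":0,"hand":1}]';python3 -m inch '[{"ax":0,"ay":0,"az":0,"x":0,"y":30,"z":0,"hand":1},{"ax":0,"ay":0,"az":0,"x":0,"y":30,"z":0,"hand":1},{"ax":0,"ay":0,"az":0,"x":0,"y":30,"z":0,"hand":1},{"ax":0,"ay":0,"az":0,"x":0,"y":30,"z":0,"hand":1},{"ax":0,"ay":0,"az":0,"x":0,"y":15,"z":0,"hand":1}]'
python3 -m inch '[{"ax":0,"ay":0,"az":0,"x":0,"y":0,"z":0,"hand":1},{"ax":0,"ay":0,"az":0,"x":0,"y":0,"z":0,"hand":1},{"ax":0,"ay":0,"az":0,"x":0,"y":0,"z":0,"hand":1},{"ax":0,"ay":0,"az":0,"x":0,"y":0,"z":0,"hand":1}]'
cat > near.py <<'E'
from held import *
# witness centre and flange in wrist view
st(); c=grab('wrist','n%d.png'%int(get_state()['time']*10)); C,d=held(c)
hsv=cv2.cvtColor(c['img'],cv2.COLOR_RGB2HSV); w=cv2.inRange(hsv,(0,0,110),(179,70,255)); nn,lab,s,ce=cv2.connectedComponentsWithStats(w)
for i in range(1,nn):
    p=px(c,*ce[i],.089); q=p[:2]-[.5054,.294]; a=np.degrees(np.arctan2(q[1],q[0]))
    if s[i,4]>15 and .05<np.linalg.norm(q)<.09: print(s[i],ce[i].round(1),p.round(4),np.linalg.norm(q).round(4),a.round(1))
Rm=c['T'][:3,:3]@np.array(c['T_tool_cam'])[:3,:3].T; f=np.array(get_state()['eef_pos'])+Rm@[C[0],.012,C[1]]; md=Rm@[d[0],0,d[1]]
print('flange world',f.round(4),'mark ang',np.degrees(np.arctan2(md[1],md[0])).round(1))
E
python3 near.py
```

```text
time: 18.8
eef_pos: [0.5058, 0.2962, 0.2755]
tcp_rot: [0.601, 0.376, -0.37, -0.601]
contact_force: [1.9, 0.5, -5.5]
opening: 0.429
time: 19.22
eef_pos: [0.504, 0.2925, 0.1306]
tcp_rot: [-0.601, -0.37, 0.374, 0.602]
contact_force: [-1.8, 0.2, -8.2]
opening: 0.434
time: 19.55
eef_pos: [0.5082, 0.2942, 0.1381]
tcp_rot: [0.602, 0.374, -0.37, -0.601]
contact_force: [0.5, -0.1, -7.9]
opening: 0.426
19.55 pos [0.5082 0.2942 0.1381] R [[0.446, 0.005, -0.895], [0.895, 0.002, 0.446], [0.004, -1.0, -0.004]] F [ 0.5 -0.1 -7.9] op 0.426 q [ 0.35  0.17  1.87 -0.    1.1  -0.76]
mark px [197 159  33  37 526] [212.77376426 178.08174905]
mark tool x,z [-0.02299954  0.03598155] r 0.04270422359789122 stripe dir deg -122.9439206305488
disc centre tool x,z [-0.0001  0.0033] r 0.0489 37 mark r 0.0399 mark angle in tool (ccw from above, from tool x) 124.93
[288  84  15  22 141] [294.1  94.1] [0.4481 0.3521 0.089 ] 0.0816 134.6
[267  98  16  16 160] [274.5 105.8] [0.4491 0.3381 0.089 ] 0.0715 141.9
[132 176  14  13  45] [139.2 183.5] [0.4543 0.2335 0.089 ] 0.0792 -130.2
[144 181  15  14 148] [151.  187.8] [0.4605 0.2391 0.089 ] 0.071 -129.3
[129 192  15   8  32] [137.6 195.8] [0.4612 0.2276 0.089 ] 0.0798 -123.6
[ 205  221   94  137 6597] [250.4 300.8] [0.5744 0.2582 0.089 ] 0.0778 -27.4
[341 221  15  13 125] [348.5 227. ] [0.5489 0.35   0.089 ] 0.0709 52.2
[193 284  11   8  44] [199.4 286.6] [0.5451 0.2289 0.089 ] 0.0763 -58.6
[306 284  10   8  43] [308.7 286.6] [0.5828 0.3045 0.089 ] 0.0781 7.7
flange world [0.5051 0.2955 0.126 ] mark ang -171.5
```

```bash
for i in 1 2 3; do python3 -m inch '[{"ax":0,"ay":0,"az":0,"x":0,"y":0,"z":0,"hand":1},{"ax":0,"ay":0,"az":0,"x":0,"y":0,"z":0,"hand":1}]' | sed -n 2p; done; python3 near.py | egrep 'pos|mark|flange|0.07'
```

```text
eef_pos: [0.507, 0.2938, 0.1366]
eef_pos: [0.5064, 0.2936, 0.1355]
eef_pos: [0.5063, 0.2935, 0.1352]
20.1 pos [0.5063 0.2935 0.1352] R [[0.446, -0.0, -0.895], [0.895, -0.0, 0.446], [-0.0, -1.0, 0.0]] F [ 0.   0.6 -6.6] op 0.431 q [ 0.35  0.17  1.87 -0.    1.1  -0.76]
mark px [197 159  33  37 523] [212.73996176 178.00191205]
mark tool x,z [-0.02301525  0.03602575] r 0.04274992343778593 stripe dir deg -123.11042467340431
disc centre tool x,z [-0.0002  0.0037] r 0.0486 37 mark r 0.0396 mark angle in tool (ccw from above, from tool x) 125.22
[270 101  16  16 167] [277.4 108.8] [0.4491 0.3381 0.089 ] 0.0715 141.9
[128 182  33  17 227] [147.7 190.6] [0.4586 0.2363 0.089 ] 0.0743 -129.1
[ 205  221   99  138 6941] [251.3 303. ] [0.5722 0.2583 0.089 ] 0.0757 -28.1
[345 224  14  14 126] [351.6 230.8] [0.5486 0.3499 0.089 ] 0.0707 52.3
[193 284  11   8  45] [199.5 286.7] [0.5414 0.2296 0.089 ] 0.0737 -60.8
[306 284  10   8  44] [308.8 286.5] [0.5782 0.3042 0.089 ] 0.0735 8.0
flange world [0.5029 0.295  0.1232] mark ang -171.2
```

```bash
python3 -m inch '[{"ax":0,"ay":0,"az":0,"x":0,"y":6,"z":0,"hand":1},{"ax":0,"ay":0,"az":0,"x":0,"y":5,"z":0,"hand":1},{"ax":0,"ay":0,"az":0,"x":0,"y":4,"z":0,"hand":1},{"ax":0,"ay":0,"az":0,"x":0,"y":3,"z":0,"hand":1},{"ax":0,"ay":0,"az":0,"x":0,"y":0,"z":0,"hand":1}]'; python3 -m inch '[{"ax":0,"ay":0,"az":0,"x":0,"y":0,"z":0,"hand":1},{"ax":0,"ay":0,"az":0,"x":0,"y":0,"z":0,"hand":1},{"ax":0,"ay":0,"az":0,"x":0,"y":0,"z":0,"hand":1},{"ax":0,"ay":0,"az":0,"x":0,"y":0,"z":0,"hand":1}]'; python3 -m inch '[{"ax":0,"ay":0,"az":0,"x":0,"y":1.5,"z":0,"hand":1},{"ax":0,"ay":0,"az":0,"x":0,"y":1.5,"z":0,"hand":1},{"ax":0,"ay":0,"az":0,"x":0,"y":1,"z":0,"hand":1},{"ax":0,"ay":0,"az":0,"x":0,"y":0,"z":0,"hand":1},{"ax":0,"ay":0,"az":0,"x":0,"y":0,"z":0,"hand":1}]'; python3 near.py | egrep 'pos|flange'
```

```text
time: 20.57
eef_pos: [0.5054, 0.2932, 0.1157]
tcp_rot: [-0.601, -0.371, 0.373, 0.601]
contact_force: [0.1, 0.4, -6.9]
opening: 0.431
time: 20.9
eef_pos: [0.5066, 0.2937, 0.1177]
tcp_rot: [0.601, 0.373, -0.372, -0.601]
contact_force: [-0.0, -0.5, -7.4]
opening: 0.433
time: 21.32
eef_pos: [0.5062, 0.2935, 0.113]
tcp_rot: [-0.601, -0.372, 0.372, 0.601]
contact_force: [-0.3, 0.2, -7.1]
opening: 0.431
21.32 pos [0.5062 0.2935 0.113 ] R [[0.446, -0.0, -0.895], [0.895, -0.0, 0.446], [-0.0, -1.0, 0.0]] F [-0.3  0.2 -7.1] op 0.431 q [ 0.35  0.2   1.88 -0.    1.06 -0.76]
flange world [0.5032 0.2948 0.1012] mark ang -171.6
```

Underside is about at the rim. Continue slowly.

```bash
for i in 1 2; do python3 -m inch '[{"ax":0,"ay":0,"az":0,"x":0,"y":0.8,"z":0,"hand":1},{"ax":0,"ay":0,"az":0,"x":0,"y":0.8,"z":0,"hand":1},{"ax":0,"ay":0,"az":0,"x":0,"y":0.8,"z":0,"hand":1},{"ax":0,"ay":0,"az":0,"x":0,"y":0,"z":0,"hand":1},{"ax":0,"ay":0,"az":0,"x":0,"y":0,"z":0,"hand":1}]'|egrep 'pos|force'; done
```

```text
eef_pos: [0.5063, 0.2935, 0.1107]
contact_force: [-0.6, 0.5, -7.4]
eef_pos: [0.5062, 0.2935, 0.1083]
contact_force: [-0.0, 0.3, -8.1]
```

```bash
for i in 1 2; do python3 -m inch '[{"ax":0,"ay":0,"az":0,"x":0,"y":0.7,"z":0,"hand":1},{"ax":0,"ay":0,"az":0,"x":0,"y":0,"z":0,"hand":1},{"ax":0,"ay":0,"az":0,"x":0,"y":0,"z":0,"hand":1},{"ax":0,"ay":0,"az":0,"x":0,"y":0,"z":0,"hand":1}]'|egrep 'pos|force'; done
```

```text
eef_pos: [0.5063, 0.2935, 0.1078]
contact_force: [0.3, -0.6, -7.0]
eef_pos: [0.5064, 0.2935, 0.1076]
contact_force: [-1.2, -0.5, -2.1]
```

```bash
python3 -m inch '[{"ax":0,"ay":0,"az":0,"x":0,"y":0.4,"z":0,"hand":1},{"ax":0,"ay":0,"az":0,"x":0,"y":0,"z":0,"hand":0},{"ax":0,"ay":0,"az":0,"x":0,"y":0,"z":0,"hand":-1},{"ax":0,"ay":0,"az":0,"x":0,"y":0,"z":0,"hand":-1},{"ax":0,"ay":0,"az":0,"x":0,"y":0,"z":0,"hand":-1}]' 20; python3 -m inch '[{"ax":0,"ay":0,"az":0,"x":0,"y":0,"z":0,"hand":-1},{"ax":0,"ay":0,"az":0,"x":0,"y":0,"z":0,"hand":-1},{"ax":0,"ay":0,"az":0,"x":0,"y":-10,"z":0,"hand":-1},{"ax":0,"ay":0,"az":0,"x":0,"y":-25,"z":0,"hand":-1},{"ax":0,"ay":0,"az":0,"x":0,"y":-30,"z":0,"hand":-1}]'; python3 -m inch '[{"ax":0,"ay":0,"az":0,"x":0,"y":-35,"z":0,"hand":-1},{"ax":0,"ay":0,"az":0,"x":0,"y":-35,"z":0,"hand":-1},{"ax":0,"ay":0,"az":0,"x":0,"y":-20,"z":0,"hand":-1},{"ax":0,"ay":0,"az":0,"x":0,"y":0,"z":0,"hand":-1},{"ax":0,"ay":0,"az":0,"x":0,"y":0,"z":0,"hand":-1}]';python3 -m inch '[{"ax":0,"ay":0,"az":0,"x":0,"y":0,"z":0,"hand":-1},{"ax":0,"ay":0,"az":0,"x":0,"y":0,"z":0,"hand":-1},{"ax":0,"ay":0,"az":0,"x":0,"y":0,"z":0,"hand":-1},{"ax":0,"ay":0,"az":0,"x":0,"y":0,"z":0,"hand":-1}]'
python3 - <<'E'
from fl import *
st(); c=grab('wrist','fin.png'); hsv=cv2.cvtColor(c['img'],cv2.COLOR_RGB2HSV)
b=cv2.inRange(hsv,(98,110,40),(125,255,255)); N,r,e=ell(c,b,.083); print('nest',N.round(4),r,e)
w=cv2.inRange(hsv,(0,0,120),(179,70,255)); nn,lab,s,ce=cv2.connectedComponentsWithStats(w)
for i in range(1,nn):
    p=px(c,*ce[i],.089)[:2]-N
    if s[i,4]>20 and np.linalg.norm(p)<.085: print(s[i],ce[i].round(1),'r',np.linalg.norm(p).round(4),'ang',np.degrees(np.arctan2(p[1],p[0])).round(1))
y=cv2.inRange(hsv,(14,120,60),(36,255,255)); nn,lab,s,ce=cv2.connectedComponentsWithStats(y)
for i in range(1,nn):
    p=px(c,*ce[i],.095)[:2]-N
    if s[i,4]>20 and np.linalg.norm(p)<.085: print('mark',s[i],'r',np.linalg.norm(p).round(4),'ang',np.degrees(np.arctan2(p[1],p[0])).round(1))
# disc inside the blue: fill hull, non-blue region
k=max(cv2.findContours(b,0,1)[0],key=cv2.contourArea); m=np.zeros_like(b); cv2.drawContours(m,[cv2.convexHull(k)],-1,255,-1); d=cv2.morphologyEx(m&~b,cv2.MORPH_OPEN,np.ones((9,9)))
F,r,e=ell(c,d,.095); print('flange',F.round(4),r,e,'off',(F-N).round(4))
E
```

```text
time: 23.28
eef_pos: [0.5074, 0.294, 0.1077]
tcp_rot: [0.601, 0.373, -0.371, -0.601]
contact_force: [-0.2, -0.3, 0.3]
opening: 0.899
time: 23.7
eef_pos: [0.5048, 0.293, 0.1705]
tcp_rot: [-0.601, -0.371, 0.374, 0.602]
contact_force: [0.5, 0.0, 0.2]
opening: 1.0
time: 24.12
eef_pos: [0.5071, 0.2939, 0.2643]
tcp_rot: [0.601, 0.374, -0.371, -0.601]
contact_force: [-0.7, -0.2, -1.2]
opening: 0.998
time: 24.45
eef_pos: [0.5057, 0.2933, 0.2599]
tcp_rot: [-0.601, -0.371, 0.373, 0.601]
contact_force: [-0.2, 1.2, -0.6]
opening: 1.001
24.45 pos [0.5057 0.2933 0.2599] R [[0.446, -0.003, -0.895], [0.895, -0.001, 0.446], [-0.002, -1.0, 0.002]] F [-0.2  1.2 -0.6] op 1.001 q [ 0.35  0.06  1.76 -0.    1.33 -0.76]
nest [0.5053 0.294 ] 0.07709060406214653 0.0006955135873814716
[279  88   8  12  44] [282.1  93.6] r 0.0816 ang 134.3
[265  97  10  10  59] [269.6 101.2] r 0.0713 ang 141.8
[ 208  122   95   93 4697] [253.2 170.2] r 0.0025 ang -77.5
[185 150  10  10  70] [189.5 154.6] r 0.0712 ang -128.9
[243 158  31  14  79] [260.1 163.1] r 0.0083 ang 112.7
[314 177  10   9  70] [318.5 181.2] r 0.0706 ang 52.2
[238 223   9   9  63] [241.9 227. ] r 0.0705 ang -38.7
[218 229  18  11  50] [226.5 234. ] r 0.0845 ang -49.4
mark [225 128  16  20 145] r 0.0414 ang -172.3
flange [0.5051 0.294 ] 0.050757322145889926 0.0005927113798585987 off [-0.0002 -0.0001]
```

```bash
python3 - <<'E'
from h import *
from plant import sign_off
a=grab('top','end.png'); hsv=cv2.cvtColor(a['img'],cv2.COLOR_RGB2HSV); og=cv2.inRange(hsv,(5,170,120),(20,255,255)); og[:195]=0; og[240:]=0; og[:,:300]=0
v,u=og.nonzero(); print('handle',px(a,u.mean(),v.mean(),.03),len(u)); print(sign_off())
E
```

```text
handle [ 0.44589346 -0.39699624  0.03      ] 160
the job is handed in; nothing more can be done
None
```

The flange is in the blue nest, neck up and released, and I handed the job in at about 24.5 s of the 64 s. The sign-off gave no verdict.

**What I did:**
- I drew the flange out from under the stand with the hook, which measured about 4 N on the wrist. It came to rest near y = −0.05 m, about 115 mm outside the stand's edge.
- I laid the hook on the table with its bent end near y = −0.13 m, about 0.2 m from the stand.
- I gripped the flange by the neck, turned it about 62°, and lowered it into the nest until the wrist took up its weight, a few newtons of contact. Then I let go and moved clear.

**Last checks:**
- **Position:** the flange axis is about 0.2 mm from the nest centre in the wrist camera picture.
- **Mark:** the yellow mark is at −172.3° and the witness mark at −172.9°. The witness was measured earlier; the white mark itself was not picked out in the last picture, but the nest's screw pattern gave −173.2°.
- **Seating:** I judged this from the tool height and contact force (underside at about 83 mm, as required). It was not measured separately.
- **Hook:** the handle is where I laid it. That it lies flat rests on a picture taken after I let go.
- **Bystanders:** I did not measure their final positions. The arm's path stayed clear of them.

**Disagreement:** with the flange in the gripper, automatic fits of its disc centre differed by up to 3 mm. I used the paint mark as the reference instead, and the last picture agreed with it.

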